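Set out the palettes from the slotted holder on the vanity tray

TASK

Set out the make-up palettes for the morning: slide every flat rectangular palette up out of the slotted bamboo holder and lay it flat on the ceramic tray, each one centred and squared up in an outlined place of its own, with its length along the outline's length; fill the row of three places nearer the robot completely, and use the farther row only for any that are left over. Leave the round mirror in the holder, and the pill box and the toothbrush beside it where they lie.

Things in the scene. Friction and masses are not known exactly. Their poses are not given: they have to be found in the camera images.
- holder: slotted bamboo holder, fixed, 306 long (its y) x 68 deep (its x) x 44 tall; origin at the centre of its underside, z up. Seven slots in a row along y, centres 42 apart, the middle one at y = 0; each slot is 16 wide (y), 60 long (x), with its floor 8 above the counter; solid ribs 44 tall between the slots
- tray: flat white ceramic tray, fixed, 226 (its x, roughly away from the robot) x 292 (y); floor 8 mm above the counter, rim 6 wide standing 6 above the floor; origin at the centre of its underside, z up. Six thin grey outlines on the floor, 98 (x) x 60 (y), mark the places: two rows of three, rows 102 apart, places in a row 84 apart. It stands beside the holder, on either side
- place0 (a point): centre of an outlined place on the tray's floor, in the row nearer the robot, left (+y) of that row; axes as the tray's
- place1 (a point): centre of an outlined place on the tray's floor, in the row nearer the robot, middle of that row; axes as the tray's
- place2 (a point): centre of an outlined place on the tray's floor, in the row nearer the robot, right (-y) of that row; axes as the tray's
- place3 (a point): centre of an outlined place on the tray's floor, in the row farther from the robot, left (+y) of that row; axes as the tray's
- place4 (a point): centre of an outlined place on the tray's floor, in the row farther from the robot, middle of that row; axes as the tray's
- place5 (a point): centre of an outlined place on the tray's floor, in the row farther from the robot, right (-y) of that row; axes as the tray's
- palette0: closed flat make-up palette, grey plastic, 52 (its x) x 12 (y, thickness) x 90 (z, length) mm, about 60 g; origin at its middle. Starts standing on end in any slot, 54 mm of it above the ribs, 2 mm of play on each face. Released leaning with its lower edge on the tray, it falls flat. All alike; four to six are present: None from the start means absent
- palette1: closed flat make-up palette, grey plastic, 52 (its x) x 12 (y, thickness) x 90 (z, length) mm, about 60 g; origin at its middle. Starts standing on end in any slot, 54 mm of it above the ribs, 2 mm of play on each face. Released leaning with its lower edge on the tray, it falls flat. All alike; four to six are present: None from the start means absent
- palette2: closed flat make-up palette, grey plastic, 52 (its x) x 12 (y, thickness) x 90 (z, length) mm, about 60 g; origin at its middle. Starts standing on end in any slot, 54 mm of it above the ribs, 2 mm of play on each face. Released leaning with its lower edge on the tray, it falls flat. All alike; four to six are present: None from the start means absent
- palette3: closed flat make-up palette, grey plastic, 52 (its x) x 12 (y, thickness) x 90 (z, length) mm, about 60 g; origin at its middle. Starts standing on end in any slot, 54 mm of it above the ribs, 2 mm of play on each face. Released leaning with its lower edge on the tray, it falls flat. All alike; four to six are present: None from the start means absent
- palette4: closed flat make-up palette, grey plastic, 52 (its x) x 12 (y, thickness) x 90 (z, length) mm, about 60 g; origin at its middle. Starts standing on end in any slot, 54 mm of it above the ribs, 2 mm of play on each face. Released leaning with its lower edge on the tray, it falls flat. All alike; four to six are present: None from the start means absent
- palette5: closed flat make-up palette, grey plastic, 52 (its x) x 12 (y, thickness) x 90 (z, length) mm, about 60 g; origin at its middle. Starts standing on end in any slot, 54 mm of it above the ribs, 2 mm of play on each face. Released leaning with its lower edge on the tray, it falls flat. All alike; four to six are present: None from the start means absent
- round_mirror: small round mirror, 68 across and 12 thick, on a short wooden handle 40 wide, standing handle down in one slot of the holder (any slot); its top is 104 above the counter; it stays there; origin at the centre of the handle's underside
- pill_box: closed round blue plastic pill box, 70 across and 28 tall, standing on the counter on the robot's side of the holder; origin at the centre of its underside
- toothbrush: ribbed green toothbrush, 186 long, 17 tall, lying on the counter behind the holder; origin under its middle, y along it

How it is judged:
At the end, for the whole second after the job is handed in: every palette present lies flat on the tray's floor (within 0.10 rad), its middle within 12 mm of the centre of an outlined place, its length along the outline's within 0.14 rad, at rest; each of the three places nearer the robot has a palette ((horizontal distance between palette0 and place0 below 0.012 m or horizontal distance between palette0 and place1 below 0.012 m or horizontal distance between palette0 and place2 below 0.012 m or horizontal distance between palette0 and place3 below 0.012 m or horizontal distance between palette0 and place4 below 0.012 m or horizontal distance between palette0 and place5 below 0.012 m) and angle between the y axis of each of palette0, palette1, palette2, palette3, palette4, palette5 and the z axis of tray, either way round below 0.1 rad and angle between the z axis of each of palette0, palette1, palette2, palette3, palette4, palette5 and the x axis of tray, either way round below 0.14 rad and z of each of palette0, palette1, palette2, palette3, palette4, palette5 in the frame of tray below 0.019 m and linear speed of each of palette0, palette1, palette2, palette3, palette4, palette5 below 0.02 m/s and (horizontal distance between palette1 and place0 below 0.012 m or horizontal distance between palette1 and place1 below 0.012 m or horizontal distance between palette1 and place2 below 0.012 m or horizontal distance between palette1 and place3 below 0.012 m or horizontal distance between palette1 and place4 below 0.012 m or horizontal distance between palette1 and place5 below 0.012 m) and (horizontal distance between palette2 and place0 below 0.012 m or horizontal distance between palette2 and place1 below 0.012 m or horizontal distance between palette2 and place2 below 0.012 m or horizontal distance between palette2 and place3 below 0.012 m or horizontal distance between palette2 and place4 below 0.012 m or horizontal distance between palette2 and place5 below 0.012 m) and (horizontal distance between palette3 and place0 below 0.012 m or horizontal distance between palette3 and place1 below 0.012 m or horizontal distance between palette3 and place2 below 0.012 m or horizontal distance between palette3 and place3 below 0.012 m or horizontal distance between palette3 and place4 below 0.012 m or horizontal distance between palette3 and place5 below 0.012 m) and (horizontal distance between palette4 and place0 below 0.012 m or horizontal distance between palette4 and place1 below 0.012 m or horizontal distance between palette4 and place2 below 0.012 m or horizontal distance between palette4 and place3 below 0.012 m or horizontal distance between palette4 and place4 below 0.012 m or horizontal distance between palette4 and place5 below 0.012 m) and (horizontal distance between palette5 and place0 below 0.012 m or horizontal distance between palette5 and place1 below 0.012 m or horizontal distance between palette5 and place2 below 0.012 m or horizontal distance between palette5 and place3 below 0.012 m or horizontal distance between palette5 and place4 below 0.012 m or horizontal distance between palette5 and place5 below 0.012 m) and horizontal distance between any of palette0, palette1, palette2, palette3, palette4, palette5 and place0 below 0.012 m and horizontal distance between any of palette0, palette1, palette2, palette3, palette4, palette5 and place1 below 0.012 m and horizontal distance between any of palette0, palette1, palette2, palette3, palette4, palette5 and place2 below 0.012 m); the robot touches nothing.
It fails at once if the pill box or the toothbrush is moved more than 50 mm (distance of any of pill_box, toothbrush from where it was at the start of the episode above 0.05 m).
It fails at once if the round mirror is lifted out of the holder (distance of round_mirror from where it was at the start of the episode above 0.035 m).
Of palette0, palette1, palette2, palette3, palette4, palette5 only 4 to 6 are there at a start; the rules pass over those that are not, and their reading is None.
At some moment in a run one of palette0, palette1, palette2, palette3, palette4, palette5 may be knocked a few centimetres aside while the robot is not near it.
Once in a run the grip may slacken for a moment while it holds something.
It also fails if it takes over 210 s, if anything falls off the work surface, if the arm or the gripper's body presses on something with over 40 N, if the wrist force passes 120 N, or if a joint passes its speed limit or range.

ROBOT

A 6-joint arm with a two-finger parallel gripper is mounted at the origin on the work surface. World frame = base frame: x ahead of the robot, y to its left, z up, the work surface at z = 0. Lengths are in m, angles in rad, forces in N, time in s.
With the tool pointing down it reaches from about 0.225 to 0.875 m from the base axis. Payload 3.4 kg.
Tool frame: the origin (TCP) lies on the centre line of the jaws, within the pads' length; the fingertips stand 17 mm ahead of it and the grasp point (between the pads) lies 2 mm behind it (nose_length is the distance from the TCP to the fingertips, in m); z points along the fingers, y is the line along which they close (so a half turn about z gives the same grasp; the last joint's range is limited). The gripper opens to 85 mm and grips with 20 to 120 N. Pads are 22 mm wide; open, the fingers measure 114 mm over their backs; the gripper's body (76 mm by 85 mm) begins 54 mm behind the grasp point. The pads swing forward as they close: fully open they stand 13 mm farther back than shut.
Start: joints at [1.088, 0.276, 1.505, -0, 1.361, -0.121], TCP at [0.204, 0.538, 0.248] pointing down, gripper open.
Joint ranges: [-2.89, 2.89], [-0.75, 2.08], [0.22, 2.7], [-1.18, 4.32], [0.11, 2.71], [-2.7, 2.7]. Speed limits (rad/s): [2.57, 2.57, 3.14, 3.14, 3.14, 3.14].

INTERFACE

Orientations are given as a unit quaternion [w, x, y, z].
In Python, from rig import get_state, get_image, sign_off, find_in, place_of, nose_length gives the robot as it stands.
- The arm moves only by the tool apply_moves, never from a script. Its argument "deltas" is one flat list of numbers, 5 for each row, row after row: the finger opening in mm, from 0 to 85.4, then the shift along the tool's x, y, z in mm, then the turn about the tool's z in degrees. A call has 1 to 12 rows; each row is the pose to reach, as a shift and turn from the pose commanded when the call began, along the tool's axes at that moment; what a row does not reach only later rows make up. A row lasts 1/12 s, in which the tool goes at most 41.7 mm and 7.16 degrees, less where a joint would pass 70% of its speed; a pose out of reach is approached as far as the arm can. A call with a gripper value outside its range is refused whole. The fingers move at their own pace and stop on an object; "squeeze" is the grip in N (left out, the last holds). Time passes only in rows, so rows that repeat a pose let the fingers close. It gives the time, the measured TCP pose, the force, the opening and the grip force at its end, in the units of the state.
- get_state(): the state, without advancing time (a new reading comes with each control period).
- get_image(name): name is "scene" or "top" or "wrist"; returns a dict with "frame" (480x640x3 uint8, red, green, blue), "K" (3x3 intrinsics, pixels), "k1" (the pictures are not rectified: a ray, as slopes to the right and down, at radius r is drawn at 1 + k1 r^2 times it, then the intrinsics apply), "position" and "orientation" of the camera in the world. Camera axes: x right, y down, z forward; pixel columns grow to the right and rows downward; lengths in m; the calibration is good to about 2 mm. A picture is of the moment at which its call begins. There is no depth.
- sign_off(): hands the job in; it is judged then, once.
Trained networks look in a picture, given as the dict that the camera call returned (one of the last four; its "shot" number tells which), for a name from the list of things; names that differ only in an ending like _2 or _b are one class to them, and where a whole thing is asked for, a point or a joint stands for the part that bears it (a point fixed in the world has none). Each returns a list of dicts, best first, with "score" (0 to 1); they miss things now and then, are a little off and sometimes report something else, mostly with a low value. They report only what shows in the picture. A call takes as long as a camera call.
- find_in(query, picture): "point" ([column, row] in pixels, amid what is visible of it).
- place_of(query, picture): "point" ([column, row] in pixels: a listed point, or the origin of a listed thing).
The state is a dict: "clock": time; "qpos": joint angles; "qd": joint speeds; "effort": joint torques, N m; "position": TCP position; "ee_rot": TCP orientation; "contact_force": force on the tool from outside, world axes, zero at the start; "moment": the same for the moment, N m; "width": finger opening in m; "gripper_force": force on a finger pad.
Only numpy, scipy, OpenCV 4.12 (cv2) and the standard library are available. Lean on these libraries where they do the work, as an engineer would, in place of code of your own. Each camera call takes 0.05 s, during which the arm holds its last target. There are 200 camera calls.

## Working session

There is one attempt and no reset: what is moved stays moved. The work goes in short steps, Python scripts to look and compute and a tool call to move; the robot and the scene stay as the last step left them, time stands still between calls to the robot, and variables do not carry over. Pictures are saved under pics/ and viewed, at most 14 in all, crops included, and the job is handed in when it is done.

Besides the shell and the picture viewer there is one more tool, called after "Request:" as a command line: name --argument value ..., lists and objects as JSON in quotes. apply_moves: Moves the arm, as the interface text tells. Its arguments: {"type":"object","properties":{"deltas":{"type":"array"},"squeeze":{"type":"number"}},"required":["deltas"]}

```bash
mkdir -p pics; cat > h.py <<'E'
import numpy as np, cv2
from rig import *
from scipy.spatial.transform import Rotation as R
def rot(q): return R.from_quat([q[1],q[2],q[3],q[0]]).as_matrix()
def ray(pic,p):
    K=np.array(pic["K"]); k=pic["k1"]
    d=np.array([(p[0]-K[0,2])/K[0,0],(p[1]-K[1,2])/K[1,1]]); u=d.copy()
    for _ in range(20): u=d/(1+k*(u@u))
    return rot(pic["orientation"])@np.array([u[0],u[1],1.])
def on(pic,p,z):
    r=ray(pic,p); o=np.array(pic["position"]); return o+r*(z-o[2])/r[2]
def proj(pic,X):
    K=np.array(pic["K"]); c=rot(pic["orientation"]).T@(np.array(X)-pic["position"])
    u=c[:2]/c[2]; u=u*(1+pic["k1"]*(u@u)); return np.array([K[0,0]*u[0]+K[0,2],K[1,1]*u[1]+K[1,2]])
def save(pic,n): cv2.imwrite(f"pics/{n}.png",cv2.cvtColor(pic["frame"],cv2.COLOR_RGB2BGR))
E
python3 - <<'E'
from h import *
np.set_printoptions(precision=3,suppress=True)
s=get_state(); print(s["clock"],s["position"],s["ee_rot"],nose_length)
for n in ["scene","top"]:
    p=get_image(n); save(p,n+"0"); print(n,p["position"],p["K"][0],p["k1"])
    for q,z in [("holder",0),("tray",0),("place0",.008),("place1",.008),("place2",.008),("place3",.008),("place4",.008),("place5",.008),("palette0",.053),("round_mirror",.008),("pill_box",0),("toothbrush",0)]:
        print(q,[(np.round(d["point"]),round(d["score"],2),on(p,d["point"],z)[:2]) for d in place_of(q,p)][:8])
E
```

```text
0.0 [0.203 0.537 0.247] [-0.     0.18   0.984 -0.001] 0.017
scene [ 1.179 -0.428  1.142] [606.178   0.    316.932] -0.03883127220978434
holder [(array([406., 236.]), 0.86, array([0.604, 0.213]))]
tray [(array([254., 320.]), 0.85, array([ 0.605, -0.196]))]
place0 [(array([223., 352.]), 0.88, array([ 0.639, -0.287])), (array([261., 337.]), 0.86, array([ 0.651, -0.205])), (array([244., 298.]), 0.8, array([ 0.551, -0.19 ])), (array([208., 312.]), 0.78, array([ 0.539, -0.271])), (array([299., 319.]), 0.74, array([ 0.658, -0.116])), (array([280., 281.]), 0.73, array([ 0.556, -0.101])), (array([405., 235.]), 0.52, array([0.605, 0.206]))]
place1 [(array([223., 352.]), 0.88, array([ 0.639, -0.287])), (array([261., 337.]), 0.86, array([ 0.651, -0.205])), (array([244., 298.]), 0.8, array([ 0.551, -0.19 ])), (array([208., 312.]), 0.78, array([ 0.539, -0.271])), (array([299., 319.]), 0.74, array([ 0.658, -0.116])), (array([280., 281.]), 0.73, array([ 0.556, -0.101])), (array([405., 235.]), 0.52, array([0.605, 0.206]))]
place2 [(array([223., 352.]), 0.88, array([ 0.639, -0.287])), (array([261., 33
[... 3962 characters left out ...]
y([ 0.563, -0.107])), (array([398., 258.]), 0.92, array([ 0.547, -0.187])), (array([438., 262.]), 0.87, array([ 0.536, -0.268])), (array([362., 206.]), 0.86, array([ 0.654, -0.115])), (array([402., 209.]), 0.7, array([ 0.648, -0.199])), (array([442., 210.]), 0.63, array([ 0.643, -0.282]))]
palette0 [(array([132., 235.]), 0.89, array([0.593, 0.344])), (array([217., 238.]), 0.88, array([0.586, 0.173])), (array([200., 237.]), 0.77, array([0.586, 0.206])), (array([261., 239.]), 0.56, array([0.581, 0.086]))]
round_mirror [(array([242., 238.]), 0.66, array([0.591, 0.13 ]))]
pill_box [(array([206., 289.]), 0.65, array([0.487, 0.206]))]
toothbrush [(array([208., 201.]), 0.86, array([0.672, 0.204]))]
```

View pics/scene0.png

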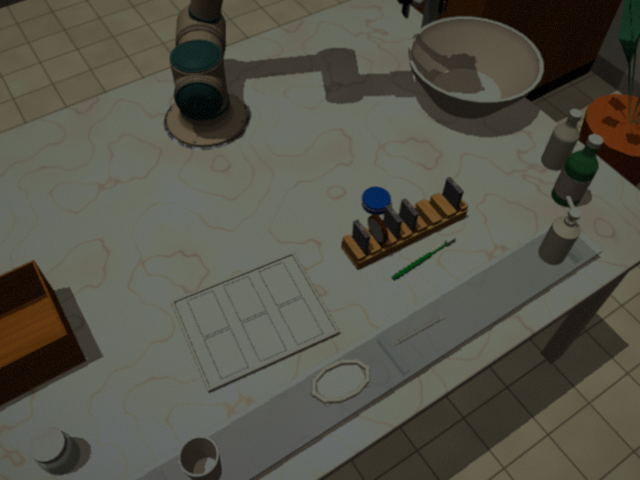

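View pics/top0.png

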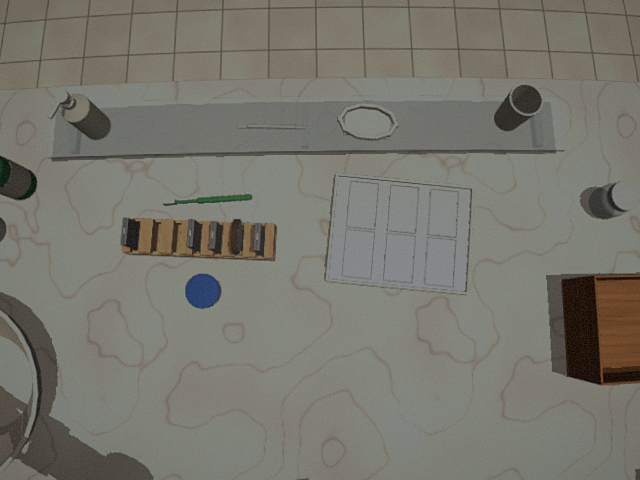

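The holder has four palettes, in slots +3, 0, −1 and −3, with the mirror at slot −2. The top image shows the holder at about (200,240) and the tray at about (400,232). Next I fit the tray pose and work out the first move.

```bash
cat >> h.py <<'E'
def to(pos,yaw,s=None):
    """tool-frame delta (mm, deg) to TCP pos with tool-y axis at world angle yaw (deg), z down"""
    s=s or get_state(); M=rot(s["ee_rot"]); d=M.T@(np.array(pos)-s["position"])*1000
    cur=np.degrees(np.arctan2(M[1,1],M[0,1])); t=cur-yaw; t=(t+180)%360-180
    print("delta",np.round(d,1),"turn",round(t,1),"cur yaw",round(cur,1),"j6",round(np.degrees(s["qpos"][5])), "turn lim tilt",np.round(M[:,2],3))
def fit(L,W):
    L=np.array(L);W=np.array(W);a=L-L.mean(0);b=W-W.mean(0)
    th=np.arctan2((a[:,0]*b[:,1]-a[:,1]*b[:,0]).sum(),(a*b).sum())
    c,s=np.cos(th),np.sin(th);Rm=np.array([[c,-s],[s,c]]);t=W.mean(0)-Rm@L.mean(0)
    return t,th,np.abs(W-(L@Rm.T+t)).max()
PL=[(sx*.051,sy*.084) for sx in(-1,1) for sy in(1,0,-1)]
def tray_fit(p):
    w=[on(p,d["point"],.008)[:2] for d in place_of("place0",p) if d["score"]>.3]
    t,th=np.array([.602,-.196]),-.12
    for _ in range(3):
        c,s=np.cos(th),np.sin(th);Q=np.array(PL)@np.array([[c,s],[-s,c]])+t
        A=[];B=[]
        for q,l in zip(Q,PL):
            dd=[np.linalg.norm(x-q) for x in w]
            if min(dd)<.03: A.append(l);B.append(w[int(np.argmin(dd))])
        t,th,e=fit(A,B)
    return t,np.degrees(th),e,len(A)
E
python3 - <<'E'
from h import *
print(tray_fit(get_image("top")),tray_fit(get_image("scene")))
to([.50,.215,.30],-3)
to([.59,.215,.30],-3)
E
```

```text
(array([ 0.60155796, -0.19680284]), np.float64(-6.044807302809097), np.float64(0.005843187318296694), 6) (array([ 0.59876906, -0.19660292]), np.float64(-8.316606464566073), np.float64(0.009347360333149979), 6)
delta [-391.5 -197.   -51.7] turn 72.3 cur yaw 69.3 j6 -7 turn lim tilt [ 0.  0. -1.]
delta [-475.7 -165.1  -51.7] turn 72.3 cur yaw 69.3 j6 -7 turn lim tilt [ 0.  0. -1.]
```

Request:
apply_moves --deltas '[85, -392, -197, -52, 72, 85, -392, -197, -52, 72, 85, -392, -197, -52, 72, 85, -392, -197, -52, 72, 85, -392, -197, -52, 72, 85, -392, -197, -52, 72, 85, -392, -197, -52, 72, 85, -392, -197, -52, 72, 85, -392, -197, -52, 72, 85, -392, -197, -52, 72, 85, -392, -197, -52, 72, 85, -392, -197, -52, 72]'

```text
clock: 2.5
position: [0.5045, 0.2109, 0.3007]
ee_rot: [0.002, 0.726, 0.688, 0.001]
contact_force: [-0.4, -0.3, 0.5]
width: 0.0849
gripper_force: 0.0
```

```bash
python3 - <<'E'
from h import *
np.set_printoptions(precision=3,suppress=True)
p=get_image("wrist"); save(p,"w1"); print(p["position"],p["K"][0],p["k1"]); to([.50,.215,.30],-3)
for q,z in [("holder",0),("palette0",.053),("round_mirror",.008)]:
    print(q,[(np.round(d["point"]),round(d["score"],2),on(p,d["point"],z)[:2]) for d in place_of(q,p)][:8])
E
```

```text
[0.508 0.278 0.425] [367.299   0.    322.258] 0.0028904010758055852
delta [ 2.  -2.4  0.3] turn 0.0 cur yaw -3.0 j6 19 turn lim tilt [ 0.001 -0.    -1.   ]
holder [(array([394., 201.]), 0.89, array([0.589, 0.21 ]))]
palette0 [(array([399., 313.]), 0.92, array([0.584, 0.093])), (array([406., 202.]), 0.77, array([0.591, 0.217])), (array([414.,  64.]), 0.69, array([0.597, 0.344])), (array([400., 246.]), 0.57, array([0.585, 0.17 ]))]
round_mirror [(array([393., 268.]), 0.65, array([0.586, 0.13 ]))]
```

View pics/w1.png

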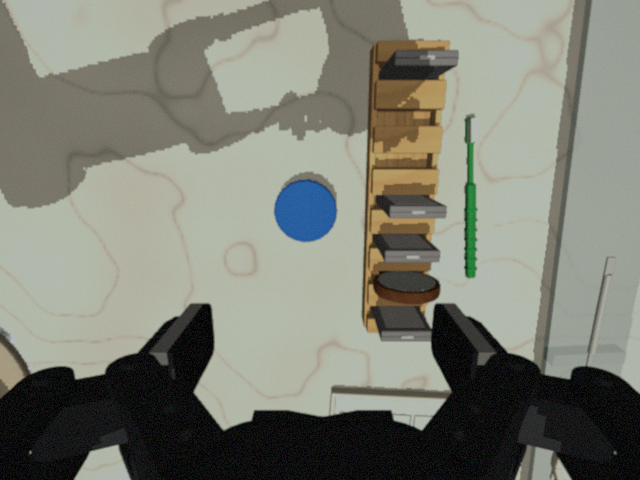

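```bash
python3 - <<'E'
from h import *
np.set_printoptions(precision=4,suppress=True)
p=get_image("wrist")
for q in [(377,41),(450,40),(366,331)]: print(on(p,q,.044)[:2])
ws=[]
for n in ["wrist","top","scene"]:
    p=get_image(n)
    w=[on(p,d["point"],.053)[:2] for d in place_of("palette0",p) if d["score"]>.4]
    w=sorted(w,key=lambda a:-a[1]); print(n,len(w)); 
    if len(w)==4:
        r=fit([(0,.126),(0,0),(0,-.042),(0,-.126)],w); print(r[0],np.degrees(r[1]),r[2]); ws.append(np.r_[r[0],r[1]])
m=np.mean(ws,0); print(m)
for l in (.126,0,-.042,-.126): print(l, m[0]-np.sin(m[2])*l, m[1]+np.cos(m[2])*l)
l=-.126; to([m[0]-np.sin(m[2])*l,m[1]+np.cos(m[2])*l,.15],np.degrees(m[2]))
E
```

```text
[0.5577 0.3728]
[0.6255 0.3703]
[0.5427 0.0738]
wrist 4
[0.5888 0.2145] -2.941757018810935 0.0039553145741181295
top 2
scene 4
[0.5928 0.2165] -0.8858408685215454 0.009480943826384758
[ 0.5908  0.2155 -0.0334]
0.126 0.5950198693191521 0.34147271739368745
0 0.590811988185062 0.21554299994636938
-0.042 0.5894093611403652 0.17356642746393003
-0.126 0.5866041070509719 0.08961328249905129
delta [-121.7   92.4  150.4] turn -0.7 cur yaw -2.7 j6 19 turn lim tilt [ 0.  0. -1.]
```

Request:
apply_moves --deltas '[85, -120, 89, 0, 0, 85, -120, 89, 0, 0, 85, -120, 89, 0, 0, 85, -120, 89, 0, 0, 85, -120, 89, 150, 0, 85, -120, 89, 150, 0, 85, -120, 89, 150, 0, 85, -120, 89, 150, 0, 85, -120, 89, 150, 0, 85, -120, 89, 150, 0]'

```text
clock: 3.88
position: [0.583, 0.0909, 0.1494]
ee_rot: [-0.001, 0.724, 0.69, -0.001]
contact_force: [-0.3, 0.1, 0.9]
width: 0.0849
gripper_force: 0.0
```

```bash
python3 - <<'E'
from h import *
np.set_printoptions(precision=3,suppress=True)
p=get_image("wrist"); save(p,"w2"); to([.583,.091,.081],-2.9)
for l in (0,-.042,-.126):
    print(l,[proj(p,(.588+.0506*l+dx*.026,.2155+l-.0013*dx,.098)) for dx in(-1,1)])
for q,z in [("palette0",.053),("round_mirror",.008)]:
    print(q,[(np.round(d["point"]),round(d["score"],2),on(p,d["point"],z)[:2]) for d in place_of(q,p)][:8])
E
```

```text
delta [-0.1 -1.7 70.4] turn 0.2 cur yaw -2.7 j6 5 turn lim tilt [ 0.002  0.    -1.   ]
0 [array([258.319,   2.327]), array([382.245,   2.448])]
-0.042 [array([262.453, 108.845]), array([377.873, 109.064])]
-0.126 [array([269.17 , 283.361]), array([370.762, 283.707])]
palette0 [(array([322., 118.]), 0.91, array([0.587, 0.173])), (array([323., 257.]), 0.56, array([0.583, 0.09 ])), (array([331.,  33.]), 0.56, array([0.594, 0.216])), (array([452.,  76.]), 0.2, array([0.66 , 0.191]))]
round_mirror [(array([327., 180.]), 0.75, array([0.588, 0.133]))]
```

View pics/w2.png

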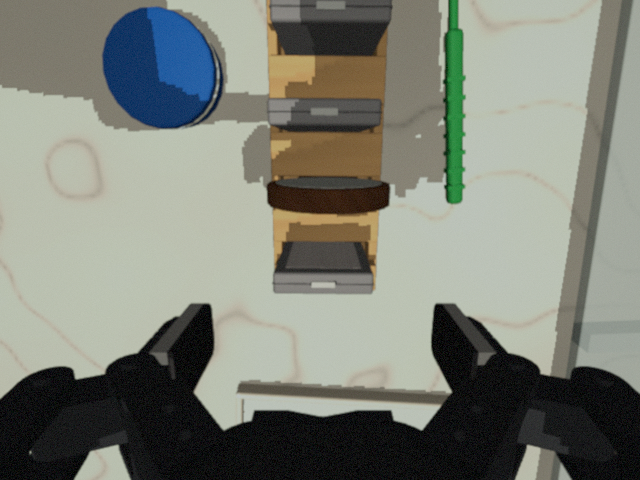

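The wrist view shows palette −3's top edge at 274–373 in row 283, within 2 mm of the prediction. I'll descend and grip.

Request:
apply_moves --deltas '[85, 0, 1.5, 30, 0, 85, 0, 1.5, 68, 0, 85, 0, 1.5, 68, 0, 85, 0, 1.5, 68, 0, 45, 0, 1.5, 68, 0, 45, 0, 1.5, 68, 0, 45, 0, 1.5, 68, 0, 45, 0, 1.5, 68, 0, 45, 0, 1.5, 68, 0, 45, 0, 1.5, 68, 0, 45, 0, 1.5, 68, 0, 45, 0, 1.5, 68, 0]' --squeeze 40

```text
clock: 5.03
position: [0.5866, 0.0907, 0.085]
ee_rot: [0.001, 0.724, 0.69, 0.002]
contact_force: [-1.3, 0.7, 6.2]
width: 0.0517
gripper_force: 40.3
```

Request:
apply_moves --deltas '[45, 0, 0, -30, 0, 45, 0, 0, -60, 0, 45, 0, 0, -90, 0, 45, 0, 0, -120, 0, 45, 0, 0, -140, 0, 45, 0, 0, -140, 0, 45, 0, 0, -140, 0]'

```text
clock: 5.62
position: [0.5859, 0.0907, 0.2245]
ee_rot: [0.002, 0.724, 0.69, 0.002]
contact_force: [-1.4, -0.0, -0.5]
width: 0.0514
gripper_force: 44.3
```

```bash
python3 - <<'E'
from h import *
to([.610,-.1136,.22],83)
E
```

```text
delta [-202.9   33.7    4.6] turn -85.7 cur yaw -2.7 j6 5 turn lim tilt [ 0.005  0.    -1.   ]
```

Request:
apply_moves --deltas '[45, -203, 34, 0, -86, 45, -203, 34, 0, -86, 45, -203, 34, 0, -86, 45, -203, 34, 0, -86, 45, -203, 34, 0, -86, 45, -203, 34, 0, -86, 45, -203, 34, 0, -86, 45, -203, 34, 0, -86, 45, -203, 34, 0, -86, 45, -203, 34, 0, -86, 45, -203, 34, 0, -86, 45, -203, 34, 0, -86]'

```text
clock: 6.62
position: [0.6083, -0.1135, 0.2203]
ee_rot: [-0.002, 0.071, 0.997, 0.0]
contact_force: [-0.0, -0.1, -0.5]
width: 0.0516
gripper_force: 44.3
```

Request:
apply_moves --deltas '[45, 0, 0, 0, 0, 45, 0, 0, 0, 0]'

```text
clock: 6.78
position: [0.6087, -0.1136, 0.2209]
ee_rot: [-0.001, 0.076, 0.997, 0.0]
contact_force: [-0.1, -0.7, -0.6]
width: 0.0517
gripper_force: 44.3
```

```bash
python3 - <<'E'
from h import *
np.set_printoptions(precision=4,suppress=True)
p=get_image("wrist"); save(p,"w3"); print(tray_fit(p))
print([(np.round(d["point"]),round(d["score"],2),on(p,d["point"],.008)[:2]) for d in place_of("place0",p)])
to([.610,-.1136,.085],83)
E
```

```text
(array([ 0.5986, -0.1945]), np.float64(-6.369516846655231), np.float64(0.003252402991963388), 6)
[(array([232., 168.]), 0.97, array([ 0.5491, -0.1867])), (array([155., 274.]), 0.82, array([ 0.6369, -0.2831])), (array([322., 163.]), 0.81, array([ 0.5572, -0.1057])), (array([134., 173.]), 0.75, array([ 0.54  , -0.2755])), (array([242., 274.]), 0.69, array([ 0.65  , -0.1992])), (array([327., 271.]), 0.68, array([ 0.6587, -0.1167]))]
delta [ -1.    0.1 136.7] turn -1.6 cur yaw 81.4 j6 -98 turn lim tilt [-0.001  0.    -1.   ]
```

View pics/w3.png

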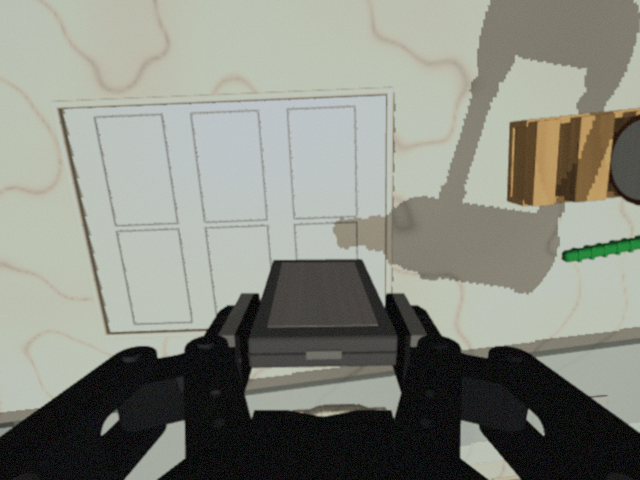

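Request:
apply_moves --deltas '[45, 0, 2.5, 0, -2.2, 45, 0, 2.5, 30, -2.2, 45, 0, 2.5, 60, -2.2, 45, 0, 2.5, 90, -2.2, 45, 0, 2.5, 115, -2.2, 45, 0, 2.5, 128, -2.2, 45, 0, 2.5, 131, -2.2, 45, 0, 2.5, 131, -2.2, 45, 0, 2.5, 131, -2.2]'

```text
clock: 7.68
position: [0.6106, -0.1115, 0.0921]
ee_rot: [0.001, 0.055, 0.998, -0.0]
contact_force: [0.1, 0.4, -0.3]
width: 0.0515
gripper_force: 44.3
```

Request:
apply_moves --deltas '[45, 0, 0, 2, 0, 45, 0, 0, 4, 0, 45, 0, 0, 4, 0]'

```text
clock: 7.93
position: [0.6102, -0.1114, 0.088]
ee_rot: [0.001, 0.055, 0.998, -0.0]
contact_force: [0.1, 0.9, -0.8]
width: 0.0511
gripper_force: 44.3
```

Request:
apply_moves --deltas '[45, 0, 0, 1, 0, 45, 0, 0, 2, 0, 45, 0, 0, 2, 0]'

```text
clock: 8.18
position: [0.6098, -0.1113, 0.0854]
ee_rot: [0.0, 0.055, 0.998, 0.0]
contact_force: [-0.3, -0.0, -0.3]
width: 0.0513
gripper_force: 44.4
```

Request:
apply_moves --deltas '[45, 1.5, 0, 1, 0, 45, 1.5, 0, 2, 0, 45, 1.5, 0, 2, 0]'

```text
clock: 8.43
position: [0.6098, -0.1114, 0.0852]
ee_rot: [0.002, 0.055, 0.998, -0.0]
contact_force: [-0.4, 0.1, 7.1]
width: 0.0514
gripper_force: 44.4
```

Request:
apply_moves --deltas '[45, 0, 0, 1, 0, 45, 0, 0, 2, 0, 45, 0, 0, 2, 0]'

```text
clock: 8.68
position: [0.6105, -0.1115, 0.0851]
ee_rot: [0.003, 0.055, 0.998, -0.0]
contact_force: [-1.2, 0.6, 15.0]
width: 0.0517
gripper_force: 44.7
```

Request:
apply_moves --deltas '[45, 0, 0, 0, 0, 45, 0, 0, 0, 0, 45, 6, 0, 0, 0, 45, 13, 0, 0, 0, 45, 20, 0, 1.5, 0, 45, 27, 0, 2.6, 0, 45, 34, 0, 5, 0, 45, 40, 0, 7.5, 0, 45, 40, 0, 7.5, 0]' --squeeze 20

```text
clock: 9.43
position: [0.5719, -0.1083, 0.0779]
ee_rot: [0.005, 0.055, 0.998, -0.002]
contact_force: [-0.1, -1.1, 14.8]
width: 0.0514
gripper_force: 43.5
```

```bash
python3 - <<'E'
from h import *
p=get_image("wrist"); q=get_image("scene")
a=p["frame"][120:420,120:520]; b=cv2.resize(q["frame"][200:400,150:350],(400,400))
c=np.zeros((400,800,3),np.uint8); c[:300,:400]=a; c[:,400:]=b
save({"frame":c},"c4"); to([.608,-.111,.085],83.6)
E
```

```text
delta [-36.1   1.3  -6.7] turn 0.1 cur yaw 83.7 j6 -101 turn lim tilt [ 0.01  -0.004 -1.   ]
```

View pics/c4.png

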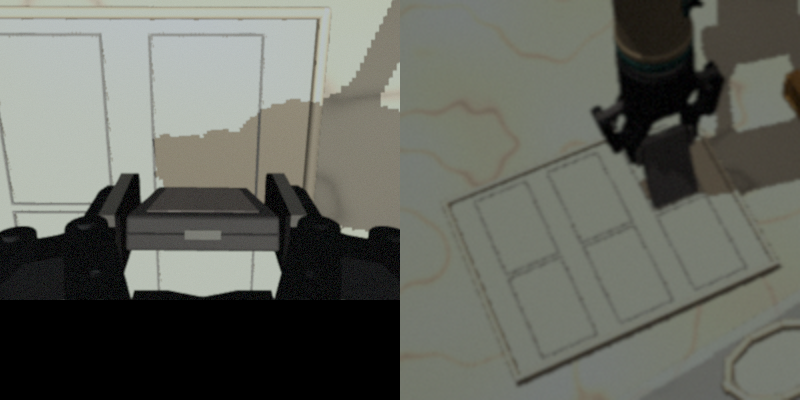

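The combined view shows the palette leaning about 30° with its lower edge near the row line, so the pivot works. Next is the rest of the arc.

Request:
apply_moves --deltas '[45, 6, 0, 3.3, 0, 45, 11.5, 0, 7, 0, 45, 17, 0, 11, 0, 45, 22, 0, 16, 0, 45, 26.5, 0, 21, 0, 45, 30.5, 0, 26, 0, 45, 34, 0, 32, 0, 45, 36, 0, 35, 0, 45, 36, 0, 35, 0]' --squeeze 20

```text
clock: 10.28
position: [0.5321, -0.1035, 0.0398]
ee_rot: [0.0, 0.055, 0.998, -0.001]
contact_force: [-3.5, -2.5, 8.8]
width: 0.0515
gripper_force: 52.0
```

Request:
apply_moves --deltas '[64, 0, 0, 0, 0, 64, 0, 0, 0, 0, 64, 0, 0, 0, 0, 64, 0, 0, 0, 0, 64, 0, 0, -20, 0, 64, 0, 0, -60, 0, 64, 0, 0, -100, 0, 64, 0, 0, -140, 0, 64, 0, 0, -170, 0, 64, 0, 0, -170, 0]'

```text
clock: 11.12
position: [0.5367, -0.1038, 0.2157]
ee_rot: [0.007, 0.055, 0.998, -0.002]
contact_force: [0.6, 0.0, -0.4]
width: 0.0637
gripper_force: 0.0
```

```bash
cat >> h.py <<'E'
def dark(p,zt=.020,thr=75,roi=None):
    """palette top faces lying on the tray: min-area rects of dark blobs, in the world at height zt"""
    g=p["frame"].max(2); m=(g<thr).astype(np.uint8)
    if roi: k=np.zeros_like(m); k[roi[1]:roi[3],roi[0]:roi[2]]=1; m*=k
    m=cv2.morphologyEx(m,cv2.MORPH_OPEN,np.ones((3,3)))
    out=[]
    for c in cv2.findContours(m,cv2.RETR_EXTERNAL,cv2.CHAIN_APPROX_NONE)[0]:
        if cv2.contourArea(c)<400: continue
        W=np.array([on(p,q[0],zt)[:2]*1000 for q in c],np.float32)
        (x,y),(w,h),a=cv2.minAreaRect(W)
        if w<h: w,h,a=h,w,a-90
        out.append((np.round([x,y,w,h],1),round((a+90)%180-90,1),np.round(c.mean(0)[0])))
    return out
T=np.array([.5986,-.1945]); TY=np.radians(-6.4)
def tl(l): c,s=np.cos(TY),np.sin(TY); return T+np.array([c*l[0]-s*l[1],s*l[0]+c*l[1]])
E
python3 - <<'E'
from h import *
np.set_printoptions(precision=4,suppress=True)
p=get_image("wrist"); save(p,"w5"); print(p["position"])
for n in ["wrist","top","scene"]:
    q=get_image(n); print(n,tray_fit(q),[(np.round(d["point"]),round(d["score"],2),on(q,d["point"],.014)[:2]) for d in place_of("palette0",q)])
    if n!="scene": print(dark(q))
print("place0",tl((-.051,.084))); to([.608,-.111,.2],83.6)
E
```

```text
[ 0.4681 -0.0962  0.3396]
wrist (array([ 0.5987, -0.1938]), np.float64(-6.093514548524338), np.float64(0.0022836030269174357), 5) [(array([322., 237.]), 0.76, array([ 0.5501, -0.1057]))]
[(array([ 712.4, -127.5,  696.6,  215.3]), 83.7, array([321., 416.])), (array([608.1, 158. ,  98.3,  38.3]), 6.9, array([621., 264.])), (array([588.5, 104.3,  72.2,  25.2]), -11.1, array([561., 250.])), (array([586.2, 110.7, 115.7,  80.4]), 86.4, array([547., 231.]))]
top (array([ 0.5991, -0.1958]), np.float64(-6.120266982285394), np.float64(0.0004208281279211856), 2) [(array([132., 239.]), 0.94, array([0.5907, 0.3575])), (array([197., 235.]), 0.92, array([0.5964, 0.2227])), (array([216., 240.]), 0.61, array([0.5867, 0.1841])), (array([360., 254.]), 0.54, array([ 0.5552, -0.1082]))]
[(array([ 250.8, -247.5,  113.7,   68.7]), -21.8, array([434., 407.])), (array([ 299.6, -639.2,   82.5,   28.9]), 89.6, array([619., 374.])), (array([351.8, -12.1,  65.1,  64.4]), -3.9, array([312., 355.])), (array([ 394.3, -555.4,  219.1,   73.6]), -0.1, array([581., 328.])), (array([ 548.7, -304.1,  118.8,   66.9]), 0.6
[... 161 characters left out ...]
array([842.1, 454.5,  76.9,  62.2]), 50.3, array([ 93., 123.])), (array([ 844.2, -435.5,   65.5,   63.8]), -45.0, array([509., 116.])), (array([ 884.3, -481.8,   63.9,   56.9]), -43.0, array([527.,  99.]))]
scene (array([ 0.5979, -0.1929]), np.float64(-6.756181772862121), np.float64(0.007795840341331517), 6) [(array([279., 282.]), 0.81, array([ 0.5602, -0.107 ])), (array([451., 197.]), 0.79, array([0.5775, 0.3684])), (array([392., 225.]), 0.78, array([0.569 , 0.1963])), (array([407., 236.]), 0.37, array([0.6126, 0.2061])), (array([421., 258.]), 0.23, array([0.6777, 0.1955]))]
place0 [ 0.5573 -0.1053]
delta [-76.1  -0.    7.6] turn 0.1 cur yaw 83.7 j6 -102 turn lim tilt [-0.002  0.001 -1.   ]
```

View pics/w5.png

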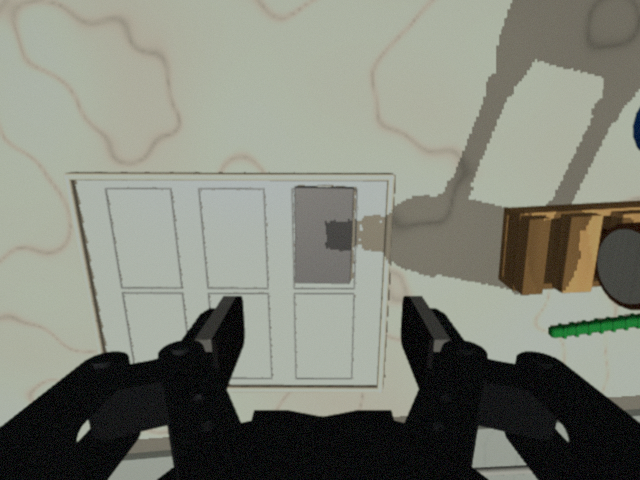

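Palette 1 lies flat in place0 with its top face at columns 293–355, rows 186–284. Checking the offset and the next pick.

```bash
python3 - <<'E'
from h import *
p=get_image("wrist")
c=np.mean([on(p,q,.020)[:2] for q in [(294,186),(355,186),(354,284),(293,284)]],0); print(c)
for l in [(-.051-.049,.084+.03),(-.051+.049,.084+.03),(-.051+.049,.084-.03),(-.1,-.084-.03)]: print(proj(p,np.r_[tl(l),.008]))
for l in (.126,0,-.042): print(l,.590+.0506*l,.2155+l)
to([.590-.0021,.1735,.2157],-2.9)
E
```

```text
[ 0.54244296 -0.10251106]
[356.6446147 196.2391963]
[354.01869759 299.0116143 ]
[291.11870488 298.96864454]
[ 98.27462282 195.97569598]
0.126 0.5963756 0.3415
0 0.59 0.2155
-0.042 0.5878747999999999 0.1735
delta [-24.6 280.6  -7.6] turn 86.6 cur yaw 83.7 j6 -102 turn lim tilt [-0.001  0.001 -1.   ]
```

```bash
python3 - <<'E'
from h import *
p=get_image("wrist"); s=p["frame"].astype(int).max(2)
print("col325 rows",[ (r,s[r,305]) for r in list(range(176,196))+list(range(276,304))])
print("col235 rows",[ (r,s[r,235]) for r in list(range(180,200))+list(range(280,300))])
print("row200 cols",[ (r,s[205,r]) for r in list(range(286,300))+list(range(348,364))])
print([(np.round(d["point"]),on(p,d["point"],.008)[:2]) for d in place_of("place0",p)])
E
```

```text
col325 rows [(176, np.int64(180)), (177, np.int64(181)), (178, np.int64(178)), (179, np.int64(182)), (180, np.int64(179)), (181, np.int64(156)), (182, np.int64(117)), (183, np.int64(138)), (184, np.int64(169)), (185, np.int64(179)), (186, np.int64(182)), (187, np.int64(180)), (188, np.int64(174)), (189, np.int64(161)), (190, np.int64(160)), (191, np.int64(176)), (192, np.int64(183)), (193, np.int64(179)), (194, np.int64(163)), (195, np.int64(112)), (276, np.int64(113)), (277, np.int64(118)), (278, np.int64(117)), (279, np.int64(114)), (280, np.int64(117)), (281, np.int64(114)), (282, np.int64(113)), (283, np.int64(120)), (284, np.int64(113)), (285, np.int64(118)), (286, np.int64(115)), (287, np.int64(115)), (288, np.int64(115)), (289, np.int64(115)), (290, np.int64(115)), (291, np.int64(116)), (292, np.int64(117)), (293, np.int64(131)), (294, np.int64(158)), (295, np.int64(180)), (296, np.int64(181)), (297, np.int64(172)), (298, np.int64(151)), (299, np.int64(142)), (300, np.int64(164)), (301, np.int64(181)), (302, np.int64(178)), (303, np.int64(161))]
col235 rows [(180, np.int64(179
[... 1120 characters left out ...]
np.int64(127)), (298, np.int64(124)), (299, np.int64(128)), (348, np.int64(122)), (349, np.int64(123)), (350, np.int64(122)), (351, np.int64(112)), (352, np.int64(114)), (353, np.int64(144)), (354, np.int64(161)), (355, np.int64(146)), (356, np.int64(153)), (357, np.int64(176)), (358, np.int64(183)), (359, np.int64(182)), (360, np.int64(183)), (361, np.int64(180)), (362, np.int64(183)), (363, np.int64(181))]
[(array([139., 250.]), array([ 0.53951912, -0.27315931])), (array([233., 250.]), array([ 0.5488794, -0.1873894])), (array([321., 347.]), array([ 0.65688492, -0.11827442])), (array([236., 348.]), array([ 0.64885624, -0.20223356])), (array([151., 346.]), array([ 0.63745288, -0.28506402]))]
```

```bash
python3 - <<'E'
from h import *
p=get_image("wrist")
P=[on(p,q,.020)[:2] for q in [(293.5,195),(354.5,195),(352.5,293.5),(292.5,293.5)]]; c=np.mean(P,0); print(c,tl((-.051,.084)))
print(np.linalg.norm(P[0]-P[3]),np.linalg.norm(P[0]-P[1]),np.degrees(np.arctan2(*(P[2]-P[1])[::-1])))
print(np.mean([on(p,q,.008)[:2] for q in [(291,198),(356,198),(354,299.5),(292,299.5)]],0))
E
```

```text
[ 0.55150232 -0.1043046 ] [ 0.55728123 -0.10533858]
0.09026578853086473 0.051961233019062844 -6.181605411604735
[ 0.55917279 -0.10510585]
```

Request:
apply_moves --deltas '[85, -25, 281, 0, 86.6, 85, -25, 281, 0, 86.6, 85, -25, 281, 0, 86.6, 85, -25, 281, 0, 86.6, 85, -25, 281, 0, 86.6, 85, -25, 281, 0, 86.6, 85, -25, 281, 0, 86.6, 85, -25, 281, 0, 86.6, 85, -25, 281, 0, 86.6, 85, -25, 281, 0, 86.6, 85, -25, 281, 0, 86.6, 85, -25, 281, 0, 86.6]'

```text
clock: 12.82
position: [0.5885, 0.1742, 0.2086]
ee_rot: [-0.0, 0.7, 0.714, -0.0]
contact_force: [-0.4, 0.5, 1.0]
width: 0.0851
gripper_force: 0.0
```

Request:
apply_moves --deltas '[85, 0, 0, 0, 0.7, 85, 0, 0, 0, 0.7, 85, 0, 0, 0, 0.7]'

```text
clock: 13.07
position: [0.5885, 0.1737, 0.2088]
ee_rot: [-0.0, 0.701, 0.713, 0.0]
contact_force: [0.7, 0.0, 0.1]
width: 0.0849
gripper_force: 0.0
```

```bash
python3 - <<'E'
from h import *
np.set_printoptions(precision=4,suppress=True)
p=get_image("wrist"); save(p,"w6"); to([.588,.1735,.0814],-2.9)
for l in (0,-.042): print(l,[proj(p,(.590+.0506*l+dx*.026,.2155+l-.0013*dx,.098)) for dx in(-1,1)])
print([(np.round(d["point"]),round(d["score"],2),on(p,d["point"],.053)[:2]) for d in place_of("palette0",p)])
E
```

```text
delta [ -0.2  -0.6 127.4] turn 3.8 cur yaw 0.9 j6 9 turn lim tilt [ 0.  0. -1.]
0 [array([284.8307, 183.2571]), array([366.4143, 188.6769])]
-0.042 [array([282.3647, 246.8482]), array([360.226 , 251.7983])]
[(array([322., 234.]), 0.56, array([0.588 , 0.1733])), (array([328., 181.]), 0.55, array([0.5921, 0.2146]))]
```

View pics/w6.png

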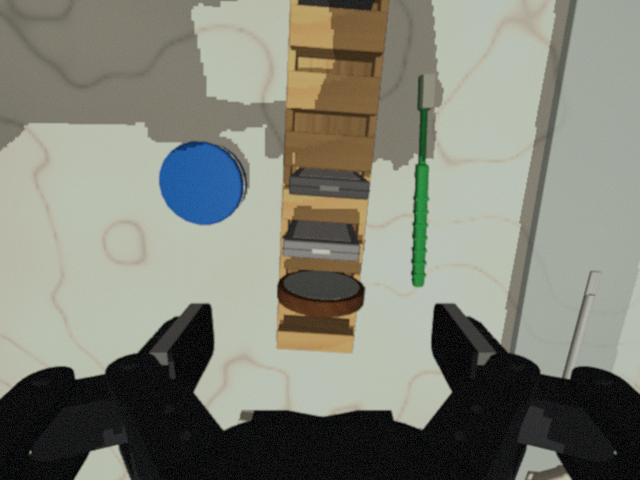

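The palette in slot −1 has its top edge at columns 285–360, row about 248, as predicted. Descend and grip.

Request:
apply_moves --deltas '[85, 0, 0, 0, 3.8, 85, 0, 0, 30, 3.8, 85, 0, 0, 65, 3.8, 85, 0, 0, 100, 3.8, 85, 0, 0, 125, 3.8, 85, 0, 0, 125, 3.8, 45, 0, 0, 125, 3.8, 45, 0, 0, 125, 3.8, 45, 0, 0, 125, 3.8, 45, 0, 0, 125, 3.8, 45, 0, 0, 125, 3.8, 45, 0, 0, 125, 3.8]' --squeeze 40

```text
clock: 14.17
position: [0.5901, 0.1741, 0.0862]
ee_rot: [0.001, 0.725, 0.688, 0.002]
contact_force: [-0.4, 0.4, 7.1]
width: 0.0516
gripper_force: 41.6
```

Request:
apply_moves --deltas '[45, 0, 0, 0, 0, 45, 0, 0, 0, 0, 45, 0, 0, -30, 0, 45, 0, 0, -60, 0, 45, 0, 0, -90, 0, 45, 0, 0, -120, 0, 45, 0, 0, -140, 0, 45, 0, 0, -140, 0, 45, 0, 0, -140, 0]'

```text
clock: 14.92
position: [0.5891, 0.1739, 0.2256]
ee_rot: [0.001, 0.725, 0.688, 0.002]
contact_force: [0.4, 0.5, -1.2]
width: 0.0513
gripper_force: 44.6
```

```bash
python3 - <<'E'
from h import *
print(tl((.006,0))); to(np.r_[tl((.006,0)),.22],83.6)
E
```

```text
[ 0.60456261 -0.19516881]
delta [-367.8   34.7    5.4] turn -86.6 cur yaw -3.0 j6 13 turn lim tilt [ 0.004  0.001 -1.   ]
```

Request:
apply_moves --deltas '[45, -368, 35, 0, -86.6, 45, -368, 35, 0, -86.6, 45, -368, 35, 0, -86.6, 45, -368, 35, 0, -86.6, 45, -368, 35, 0, -86.6, 45, -368, 35, 0, -86.6, 45, -368, 35, 0, -86.6, 45, -368, 35, 0, -86.6, 45, -368, 35, 0, -86.6, 45, -368, 35, 0, -86.6, 45, -368, 35, 0, -86.6, 45, -368, 35, 0, -86.6]'

```text
clock: 15.92
position: [0.603, -0.197, 0.2212]
ee_rot: [-0.002, 0.087, 0.996, 0.001]
contact_force: [0.9, -0.1, -0.7]
width: 0.0516
gripper_force: 44.7
```

Request:
apply_moves --deltas '[45, 0, 0, 0, 0, 45, 0, 0, 0, 0, 45, 0, 0, 0, 0]'

```text
clock: 16.17
position: [0.6037, -0.1951, 0.2227]
ee_rot: [-0.001, 0.09, 0.996, 0.0]
contact_force: [-0.0, -0.7, -0.5]
width: 0.0513
gripper_force: 44.7
```

```bash
python3 - <<'E'
from h import *
p=get_image("wrist"); print(tray_fit(p),[(np.round(d["point"]),round(d["score"],2)) for d in place_of("palette0",p)])
to(np.r_[tl((.006,0)),.09],83.6)
E
```

```text
(array([ 0.59900592, -0.19456419]), np.float64(-6.3375520917135235), np.float64(0.002138361272703171), 5) [(array([318., 300.]), 0.81), (array([411., 144.]), 0.77)]
delta [ -0.5  -0.  133.5] turn -3.8 cur yaw 79.8 j6 -104 turn lim tilt [-0.  0. -1.]
```

Request:
apply_moves --deltas '[45, -0.5, 0, 0, -3.8, 45, -0.5, 0, 30, -3.8, 45, -0.5, 0, 60, -3.8, 45, -0.5, 0, 90, -3.8, 45, -0.5, 0, 115, -3.8, 45, -0.5, 0, 128, -3.8, 45, -0.5, 0, 133, -3.8, 45, -0.5, 0, 133, -3.8, 45, -0.5, 0, 136, -3.8, 45, -0.5, 0, 138, -3.8, 45, -0.5, 0, 138, -3.8]'

```text
clock: 17.23
position: [0.6053, -0.1958, 0.0867]
ee_rot: [0.001, 0.055, 0.998, -0.0]
contact_force: [0.5, 0.4, -0.2]
width: 0.0512
gripper_force: 44.7
```

Request:
apply_moves --deltas '[45, 0, 0, 1, 0, 45, 0, 0, 2, 0, 45, 0, 0, 3, 0, 45, 0, 0, 4, 0, 45, 0, 0, 4, 0]'

```text
clock: 17.65
position: [0.6062, -0.1961, 0.0863]
ee_rot: [0.003, 0.056, 0.998, -0.001]
contact_force: [-3.2, 1.7, 15.6]
width: 0.0514
gripper_force: 45.7
```

Request:
apply_moves --deltas '[45, 6, 0, 0, 0, 45, 13, 0, 0, 0, 45, 20, 0, 1.5, 0, 45, 27, 0, 2.6, 0, 45, 34, 0, 5, 0, 45, 40, 0, 7.5, 0, 45, 46, 0, 11, 0, 45, 51.5, 0, 14.5, 0, 45, 57, 0, 18.5, 0, 45, 62, 0, 23.5, 0, 45, 66.5, 0, 28.5, 0, 45, 70.5, 0, 33.5, 0]' --squeeze 20

```text
clock: 18.65
position: [0.5358, -0.1891, 0.0524]
ee_rot: [0.003, 0.055, 0.998, -0.002]
contact_force: [-5.1, 0.1, 17.7]
width: 0.0509
gripper_force: 62.7
```

Request:
apply_moves --deltas '[45, 3.5, 0, 6, 0, 45, 5.5, 0, 9, 0, 45, 5.5, 0, 9, 0, 64, 5.5, 0, 9, 0, 64, 5.5, 0, 9, 0, 64, 5.5, 0, 9, 0, 64, 5.5, 0, 9, 0, 64, 5.5, 0, -11, 0, 64, 5.5, 0, -50, 0, 64, 5.5, 0, -90, 0, 64, 5.5, 0, -130, 0, 64, 5.5, 0, -160, 0]'

```text
clock: 19.65
position: [0.53, -0.1874, 0.2115]
ee_rot: [0.002, 0.055, 0.998, -0.001]
contact_force: [1.0, -0.5, 0.3]
width: 0.064
gripper_force: 0.0
```

Request:
apply_moves --deltas '[64, 0, 0, 0, 0, 64, 0, 0, 0, 0, 64, 0, 0, 0, 0]'

```text
clock: 19.9
position: [0.5286, -0.1869, 0.2075]
ee_rot: [-0.001, 0.055, 0.998, 0.0]
contact_force: [0.1, -0.4, -0.6]
width: 0.0636
gripper_force: 0.0
```

```bash
python3 - <<'E'
from h import *
p=get_image("wrist"); save(p,"w7"); print(tray_fit(p),[(np.round(d["point"]),round(d["score"],2),on(p,d["point"],.014)[:2]) for d in place_of("palette0",p)])
print(tl((-.051,0)),tl((-.051,.084)))
to([.590,.2155,.22],-2.9)
E
```

```text
(array([ 0.59897001, -0.19511694]), np.float64(-5.974904536357884), np.float64(0.0022290936712072718), 4) [(array([416., 238.]), 0.85, array([ 0.55056024, -0.10537088])), (array([321., 246.]), 0.77, array([ 0.5484181 , -0.19036408]))]
[ 0.54791784 -0.18881508] [ 0.55728123 -0.10533858]
delta [-16.9 406.6 -13.1] turn 86.6 cur yaw 83.7 j6 -110 turn lim tilt [-0.003  0.002 -1.   ]
```

View pics/w7.png

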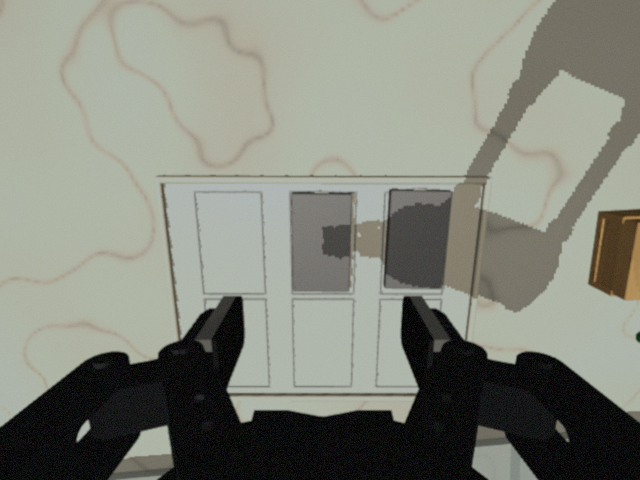

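Palette 2 is in place1, within about 2 mm. Next is slot 0.

Request:
apply_moves --deltas '[85, -17, 407, -10, 86.6, 85, -17, 407, -10, 86.6, 85, -17, 407, -10, 86.6, 85, -17, 407, -10, 86.6, 85, -17, 407, -10, 86.6, 85, -17, 407, -10, 86.6, 85, -17, 407, -10, 86.6, 85, -17, 407, -10, 86.6, 85, -17, 407, -10, 86.6, 85, -17, 407, -10, 86.6, 85, -17, 407, -10, 86.6, 85, -17, 407, -10, 86.6]'

```text
clock: 21.05
position: [0.5909, 0.2204, 0.2163]
ee_rot: [-0.002, 0.69, 0.724, 0.0]
contact_force: [1.0, -0.7, 0.7]
width: 0.0849
gripper_force: 0.0
```

Request:
apply_moves --deltas '[85, 0, 0, 0, 3.8, 85, 0, 0, 0, 3.8, 85, 0, 0, 0, 3.8]'

```text
clock: 21.3
position: [0.5905, 0.2154, 0.2168]
ee_rot: [-0.001, 0.712, 0.702, -0.001]
contact_force: [0.2, -0.6, -0.9]
width: 0.0852
gripper_force: 0.0
```

```bash
python3 - <<'E'
from h import *
np.set_printoptions(precision=4,suppress=True)
p=get_image("wrist"); save(p,"w8"); to([.590,.2155,.0814],-2.9)
print([(np.round(d["point"]),round(d["score"],2),on(p,d["point"],.053)[:2]) for d in place_of("palette0",p)])
E
```

```text
delta [  0.4  -0.4 135.8] turn 2.0 cur yaw -0.9 j6 15 turn lim tilt [-0.002 -0.    -1.   ]
[(array([326.,  58.]), 0.72, array([0.595 , 0.3418])), (array([326., 233.]), 0.61, array([0.5934, 0.2133]))]
```

Request:
apply_moves --deltas '[85, 0, 1, 0, 2, 85, 0, 1, 30, 2, 85, 0, 1, 65, 2, 85, 0, 1, 100, 2, 85, 0, 1, 132, 2, 85, 0, 1, 132, 2, 45, 0, 1, 132, 2, 45, 0, 1, 132, 2, 45, 0, 1, 132, 2, 45, 0, 1, 132, 2, 45, 0, 1, 132, 2, 45, 0, 1, 132, 2]' --squeeze 40

```text
clock: 22.4
position: [0.5938, 0.2158, 0.0891]
ee_rot: [0.001, 0.725, 0.689, 0.002]
contact_force: [-1.4, 0.5, 6.9]
width: 0.0511
gripper_force: 42.1
```

Request:
apply_moves --deltas '[45, 0, 0, 0, 0, 45, 0, 0, 0, 0, 45, 0, 0, -30, 0, 45, 0, 0, -60, 0, 45, 0, 0, -90, 0, 45, 0, 0, -120, 0, 45, 0, 0, -140, 0, 45, 0, 0, -140, 0, 45, 0, 0, -140, 0]'

```text
clock: 23.15
position: [0.5926, 0.2156, 0.2282]
ee_rot: [0.001, 0.725, 0.689, 0.002]
contact_force: [-0.6, 0.7, -2.0]
width: 0.0508
gripper_force: 43.2
```

```bash
python3 - <<'E'
from h import *
to(np.r_[tl((.006,-.084)),.22],83.6)
E
```

```text
delta [-493.4   28.2    7.7] turn -86.6 cur yaw -3.0 j6 17 turn lim tilt [ 0.004  0.001 -1.   ]
```

Request:
apply_moves --deltas '[45, -493, 28, 0, -86.6, 45, -493, 28, 0, -86.6, 45, -493, 28, 0, -86.6, 45, -493, 28, 0, -86.6, 45, -493, 28, 0, -86.6, 45, -493, 28, 0, -86.6, 45, -493, 28, 0, -86.6, 45, -493, 28, 0, -86.6, 45, -493, 28, 0, -86.6, 45, -493, 28, 0, -86.6, 45, -493, 28, 0, -86.6, 45, -493, 28, 0, -86.6]'

```text
clock: 24.15
position: [0.5931, -0.2645, 0.2242]
ee_rot: [-0.002, 0.09, 0.996, 0.001]
contact_force: [0.1, -0.2, -0.8]
width: 0.0515
gripper_force: 43.2
```

Request:
apply_moves --deltas '[45, 0, 0, 0, 0, 45, 0, 0, 0, 0, 45, 0, 0, 0, 0]'

```text
clock: 24.4
position: [0.5935, -0.2626, 0.2244]
ee_rot: [-0.002, 0.094, 0.996, 0.001]
contact_force: [-1.2, 0.7, -0.9]
width: 0.0511
gripper_force: 43.2
```

```bash
python3 - <<'E'
from h import *
p=get_image("wrist"); print(tray_fit(p),[(np.round(d["point"]),round(d["score"],2)) for d in place_of("palette0",p)])
to(np.r_[tl((.006,-.084)),.09],83.6)
E
```

```text
(array([ 0.59921728, -0.19626971]), np.float64(-6.0557386029080815), np.float64(0.002501543046721011), 4) [(array([319., 295.]), 0.94), (array([396., 153.]), 0.77), (array([487., 141.]), 0.61)]
delta [ -4.3 -16.9 135.8] turn -4.2 cur yaw 79.4 j6 -109 turn lim tilt [-0.001  0.001 -1.   ]
```

Request:
apply_moves --deltas '[45, -4.3, -17, 0, -4.2, 45, -4.3, -17, 30, -4.2, 45, -4.3, -17, 60, -4.2, 45, -4.3, -17, 90, -4.2, 45, -4.3, -17, 115, -4.2, 45, -4.3, -17, 128, -4.2, 45, -4.3, -17, 133, -4.2, 45, -4.3, -17, 135, -4.2, 45, -4.3, -17, 137, -4.2, 45, -4.3, -17, 139, -4.2, 45, -4.3, -17, 139, -4.2]'

```text
clock: 25.47
position: [0.5966, -0.2807, 0.0893]
ee_rot: [0.002, 0.057, 0.998, -0.0]
contact_force: [-0.5, 1.4, 2.1]
width: 0.051
gripper_force: 43.4
```

Request:
apply_moves --deltas '[45, 1, 1.5, -1, 0, 45, 1, 1.5, -1, 0, 45, 1, 1.5, 1, 0, 45, 1, 1.5, 2, 0, 45, 1, 1.5, 3.3, 0, 45, 1, 1.5, 3.3, 0]'

```text
clock: 25.97
position: [0.5964, -0.2797, 0.0888]
ee_rot: [0.003, 0.057, 0.998, -0.001]
contact_force: [-2.2, 1.0, 19.4]
width: 0.0509
gripper_force: 44.9
```

Request:
apply_moves --deltas '[45, 6, 0, 0, 0, 45, 13, 0, 0, 0, 45, 20, 0, 1.5, 0, 45, 27, 0, 2.6, 0, 45, 34, 0, 5, 0, 45, 40, 0, 7.5, 0, 45, 46, 0, 11, 0, 45, 52, 0, 14.5, 0, 45, 58, 0, 18.5, 0, 45, 63, 0, 23.5, 0, 45, 68, 0, 28.5, 0, 45, 72, 0, 33.5, 0]' --squeeze 20

```text
clock: 26.97
position: [0.5237, -0.2724, 0.0534]
ee_rot: [0.002, 0.057, 0.998, -0.002]
contact_force: [-4.2, -0.1, 11.8]
width: 0.0512
gripper_force: 57.4
```

Request:
apply_moves --deltas '[45, 3.5, 0, 6, 0, 45, 5.5, 0, 10, 0, 45, 5.5, 0, 10, 0, 64, 5.5, 0, 10, 0, 64, 5.5, 0, 10, 0, 64, 5.5, 0, 10, 0, 64, 5.5, 0, 10, 0, 64, 5.5, 0, -11, 0, 64, 5.5, 0, -50, 0, 64, 5.5, 0, -90, 0, 64, 5.5, 0, -130, 0, 64, 5.5, 0, -160, 0]'

```text
clock: 27.97
position: [0.5184, -0.2707, 0.2137]
ee_rot: [0.001, 0.057, 0.998, -0.001]
contact_force: [1.6, -0.3, -0.3]
width: 0.0643
gripper_force: 0.0
```

Request:
apply_moves --deltas '[64, 0, 0, 0, 0, 64, 0, 0, 0, 0, 64, 0, 0, 0, 0]'

```text
clock: 28.22
position: [0.5171, -0.2699, 0.2096]
ee_rot: [-0.001, 0.057, 0.998, 0.0]
contact_force: [-1.1, -0.2, -0.3]
width: 0.0643
gripper_force: 0.0
```

```bash
python3 - <<'E'
from h import *
p=get_image("wrist"); save(p,"w9"); print(tray_fit(p),[(np.round(d["point"]),round(d["score"],2),on(p,d["point"],.014)[:2]) for d in place_of("palette0",p)])
print(tl((-.051,-.084)),tl((-.051,0)),tl((-.051,.084)))
p=get_image("top"); print([(np.round(d["point"]),round(d["score"],2),on(p,d["point"],.014)[:2]) for d in place_of("palette0",p)])
to([.5965,.3415,.22],-2.9)
E
```

```text
(array([ 0.59717554, -0.19667403]), np.float64(-5.294456729647656), np.float64(0.001701592871793875), 3) [(array([414., 244.]), 0.8, array([ 0.54492872, -0.1903393 ])), (array([322., 249.]), 0.72, array([ 0.54037976, -0.27283136])), (array([507., 238.]), 0.59, array([ 0.54878108, -0.10695768]))]
[ 0.53855445 -0.27229159] [ 0.54791784 -0.18881508] [ 0.55728123 -0.10533858]
[(array([359., 254.]), 0.86, array([ 0.55424244, -0.10657103])), (array([443., 261.]), 0.77, array([ 0.53823121, -0.27711602])), (array([398., 257.]), 0.71, array([ 0.54696589, -0.18535913])), (array([132., 239.]), 0.7, array([0.59111785, 0.35943872]))]
delta [ -9.6 616.5 -10.2] turn 86.4 cur yaw 83.5 j6 -118 turn lim tilt [-0.003  0.002 -1.   ]
```

View pics/w9.png

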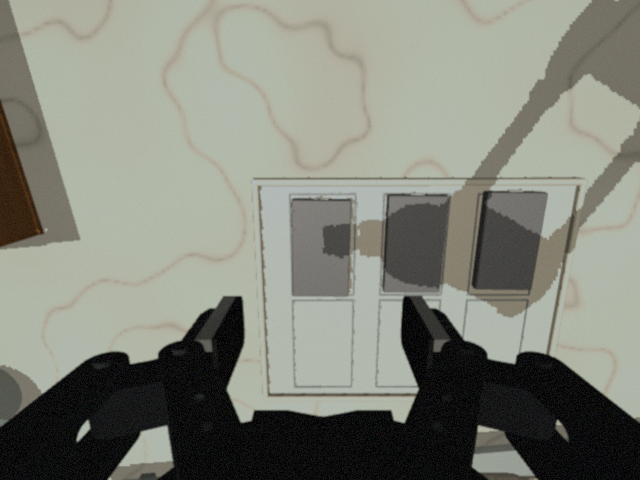

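All three near places are filled, with palettes at columns 292–352, 385–447 and 475–545. Now the last one, in slot +3.

Request:
apply_moves --deltas '[85, -10, 616, -10, 86.4, 85, -10, 616, -10, 86.4, 85, -10, 616, -10, 86.4, 85, -10, 616, -10, 86.4, 85, -10, 616, -10, 86.4, 85, -10, 616, -10, 86.4, 85, -10, 616, -10, 86.4, 85, -10, 616, -10, 86.4, 85, -10, 616, -10, 86.4, 85, -10, 616, -10, 86.4, 85, -10, 616, -10, 86.4, 85, -10, 616, -10, 86.4]'

```text
clock: 29.47
position: [0.5781, 0.1923, 0.2173]
ee_rot: [-0.0, 0.687, 0.727, -0.001]
contact_force: [1.3, -0.2, -0.5]
width: 0.0852
gripper_force: 0.0
```

```bash
python3 - <<'E'
from h import *
to([.5965,.3415,.22],-2.9)
E
```

```text
delta [148.   26.8  -2.8] turn 6.1 cur yaw 3.2 j6 9 turn lim tilt [-0.001 -0.    -1.   ]
```

Request:
apply_moves --deltas '[85, 148, 27, 0, 6.1, 85, 148, 27, 0, 6.1, 85, 148, 27, 0, 6.1, 85, 148, 27, 0, 6.1, 85, 148, 27, 0, 6.1, 85, 148, 27, 0, 6.1, 85, 148, 27, 0, 6.1]'

```text
clock: 30.05
position: [0.5957, 0.3392, 0.217]
ee_rot: [-0.0, 0.722, 0.691, -0.001]
contact_force: [0.5, -0.6, -0.3]
width: 0.085
gripper_force: 0.0
```

```bash
python3 - <<'E'
from h import *
p=get_image("wrist"); save(p,"w10"); to([.5965,.3415,.0814],-2.9)
l=.126; print([proj(p,(.590+.0506*l+dx*.026,.2155+l-.0013*dx,.098)) for dx in(-1,1)])
print([(np.round(d["point"]),round(d["score"],2),on(p,d["point"],.053)[:2]) for d in place_of("palette0",p)])
E
```

```text
delta [  3.    0.6 136. ] turn 0.3 cur yaw -2.6 j6 26 turn lim tilt [-0.001 -0.001 -1.   ]
[array([285.5129156 , 241.94719932]), array([361.31578183, 242.41142949])]
[(array([323., 226.]), 0.67, array([0.59602323, 0.3426099 ]))]
```

View pics/w10.png

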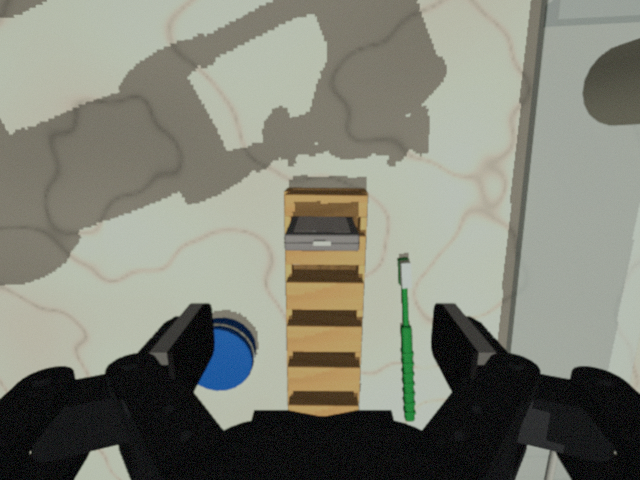

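The palette at columns 285–360, row 240, matches the prediction. Pick it.

Request:
apply_moves --deltas '[85, 3, 0, 0, 0.3, 85, 3, 0, 30, 0.3, 85, 3, 0, 65, 0.3, 85, 3, 0, 100, 0.3, 85, 3, 0, 134, 0.3, 85, 3, 0, 134, 0.3, 45, 3, 0, 134, 0.3, 45, 3, 0, 134, 0.3, 45, 3, 0, 134, 0.3, 45, 3, 0, 134, 0.3, 45, 3, 0, 134, 0.3, 45, 3, 0, 134, 0.3]' --squeeze 40

```text
clock: 31.15
position: [0.598, 0.3436, 0.0873]
ee_rot: [0.001, 0.724, 0.689, 0.003]
contact_force: [-0.4, -0.3, 6.3]
width: 0.0514
gripper_force: 41.6
```

Request:
apply_moves --deltas '[45, 0, 0, 0, 0, 45, 0, 0, 0, 0, 45, 0, 0, -30, 0, 45, 0, 0, -60, 0, 45, 0, 0, -90, 0, 45, 0, 0, -120, 0, 45, 0, 0, -140, 0, 45, 0, 0, -140, 0, 45, 0, 0, -140, 0]'

```text
clock: 31.9
position: [0.5968, 0.3432, 0.2262]
ee_rot: [0.001, 0.724, 0.689, 0.002]
contact_force: [0.2, -0.4, -1.4]
width: 0.0509
gripper_force: 44.5
```

```bash
python3 - <<'E'
from h import *
print(tl((.006,.084)));to(np.r_[tl((.006,.084)),.22],83.6)
E
```

```text
[ 0.613926   -0.11169231]
delta [-453.5   39.4    5.4] turn -86.4 cur yaw -2.8 j6 27 turn lim tilt [ 0.004  0.002 -1.   ]
```

Request:
apply_moves --deltas '[45, -453, 33.5, 0, -86.4, 45, -453, 33.5, 0, -86.4, 45, -453, 33.5, 0, -86.4, 45, -453, 33.5, 0, -86.4, 45, -453, 33.5, 0, -86.4, 45, -453, 33.5, 0, -86.4, 45, -453, 33.5, 0, -86.4, 45, -453, 33.5, 0, -86.4, 45, -453, 33.5, 0, -86.4, 45, -453, 33.5, 0, -86.4, 45, -453, 33.5, 0, -86.4, 45, -453, 33.5, 0, -86.4]'

```text
clock: 32.9
position: [0.6062, -0.1167, 0.2217]
ee_rot: [-0.002, 0.085, 0.996, -0.001]
contact_force: [-0.0, -0.4, -0.2]
width: 0.0513
gripper_force: 44.5
```

Request:
apply_moves --deltas '[45, 0, 0, 0, 0, 45, 0, 0, 0, 0, 45, 0, 0, 0, 0]'

```text
clock: 33.15
position: [0.6066, -0.1102, 0.2227]
ee_rot: [-0.001, 0.087, 0.996, 0.001]
contact_force: [0.1, -0.4, -0.0]
width: 0.0509
gripper_force: 44.5
```

```bash
python3 - <<'E'
from h import *
p=get_image("wrist"); print(tray_fit(p),[(np.round(d["point"]),round(d["score"],2)) for d in place_of("palette0",p)])
to(np.r_[tl((.000,.084)),.09],83.6)
E
```

```text
(array([ 0.59434338, -0.19690965]), np.float64(-3.5665499975735133), np.float64(0.0016079046503310601), 2) [(array([318., 157.]), 0.96), (array([223., 171.]), 0.81), (array([316., 296.]), 0.6), (array([128., 180.]), 0.55)]
delta [ -1.1  -1.3 133.7] turn -3.5 cur yaw 80.1 j6 -97 turn lim tilt [-0.001  0.001 -1.   ]
```

Request:
apply_moves --deltas '[45, -1, -1.5, 0, -3.5, 45, -1, -1.5, 30, -3.5, 45, -1, -1.5, 60, -3.5, 45, -1, -1.5, 90, -3.5, 45, -1, -1.5, 115, -3.5, 45, -1, -1.5, 128, -3.5, 45, -1, -1.5, 133, -3.5, 45, -1, -1.5, 135, -3.5, 45, -1, -1.5, 137, -3.5, 45, -1, -1.5, 137, -3.5]'

```text
clock: 34.13
position: [0.609, -0.1127, 0.0881]
ee_rot: [0.001, 0.056, 0.998, -0.0]
contact_force: [-0.3, -0.5, -1.0]
width: 0.0512
gripper_force: 44.5
```

Request:
apply_moves --deltas '[45, 0, 0, 1, 0, 45, 0, 0, 2, 0, 45, 0, 0, 3, 0, 45, 0, 0, 4, 0, 45, 0, 0, 4, 0]'

```text
clock: 34.55
position: [0.6099, -0.1132, 0.0875]
ee_rot: [0.003, 0.056, 0.998, -0.0]
contact_force: [-2.7, 1.6, 15.6]
width: 0.0515
gripper_force: 46.0
```

Request:
apply_moves --deltas '[45, -6, 0, 0, 0, 45, -13, 0, 0, 0, 45, -20, 0, 1.5, 0, 45, -27, 0, 2.6, 0, 45, -34, 0, 5, 0, 45, -40, 0, 7.5, 0, 45, -46, 0, 11, 0, 45, -51.5, 0, 14.5, 0, 45, -57, 0, 18.5, 0, 45, -62, 0, 23.5, 0, 45, -66.5, 0, 28.5, 0, 45, -70.5, 0, 33.5, 0]' --squeeze 20

```text
clock: 35.55
position: [0.6838, -0.1221, 0.0549]
ee_rot: [0.007, 0.056, 0.998, -0.001]
contact_force: [4.0, 0.4, 12.6]
width: 0.0508
gripper_force: 54.4
```

Request:
apply_moves --deltas '[45, -3.5, 0, 6, 0, 45, -5.5, 0, 9, 0, 45, -5.5, 0, 9, 0, 64, -5.5, 0, 9, 0, 64, -5.5, 0, 9, 0, 64, -5.5, 0, 9, 0, 64, -5.5, 0, 9, 0, 64, -5.5, 0, -11, 0, 64, -5.5, 0, -50, 0, 64, 30, 0, -90, 0, 64, 60, 0, -130, 0, 64, 100, 0, -160, 0]'

```text
clock: 36.55
position: [0.5998, -0.1121, 0.1927]
ee_rot: [0.001, 0.056, 0.998, -0.0]
contact_force: [0.3, 0.3, 0.2]
width: 0.0639
gripper_force: 0.0
```

Request:
apply_moves --deltas '[64, 100, -60, -60, 0, 64, 100, -60, -60, 0, 64, 100, -60, -60, 0, 64, 100, -60, -60, 0, 64, 100, -60, -60, 0, 64, 100, -60, -60, 0]'

```text
clock: 37.05
position: [0.4938, -0.1603, 0.2511]
ee_rot: [0.001, 0.057, 0.998, 0.0]
contact_force: [0.2, -0.1, 1.0]
width: 0.0639
gripper_force: 0.0
```

```bash
python3 - <<'E'
from h import *
p=get_image("wrist"); save(p,"w11"); print(p["position"],tray_fit(p),[(np.round(d["point"]),round(d["score"],2),on(p,d["point"],.014)[:2]) for d in place_of("palette0",p)])
for l in PL: print(tl(l),proj(p,np.r_[tl(l),.008]))
to(np.r_[tl((-.057,.084)),.1],83.6)
E
```

```text
[ 0.42672489 -0.15303993  0.37584514] (array([ 0.59508996, -0.19274484]), np.float64(-6.632255452853248), np.float64(0.00015551821475690009), 2) [(array([376., 360.]), 0.87, array([ 0.66382219, -0.11925378])), (array([297., 268.]), 0.66, array([ 0.54643513, -0.19335395])), (array([221., 266.]), 0.61, array([ 0.535661  , -0.27113076])), (array([380., 261.]), 0.58, array([ 0.54884525, -0.10702696]))]
[ 0.55728123 -0.10533858] [381.11297146 266.55615463]
[ 0.54791784 -0.18881508] [301.52826065 266.72020473]
[ 0.53855445 -0.27229159] [221.93691462 266.88984188]
[ 0.65864555 -0.11670841] [377.45143082 352.25868956]
[ 0.64928216 -0.20018492] [303.07391878 352.40207274]
[ 0.63991877 -0.28366142] [228.69163624 352.57062171]
delta [-50.8  60.9 149.8] turn 0.0 cur yaw 83.6 j6 -109 turn lim tilt [-0.001  0.001 -1.   ]
```

View pics/w11.png

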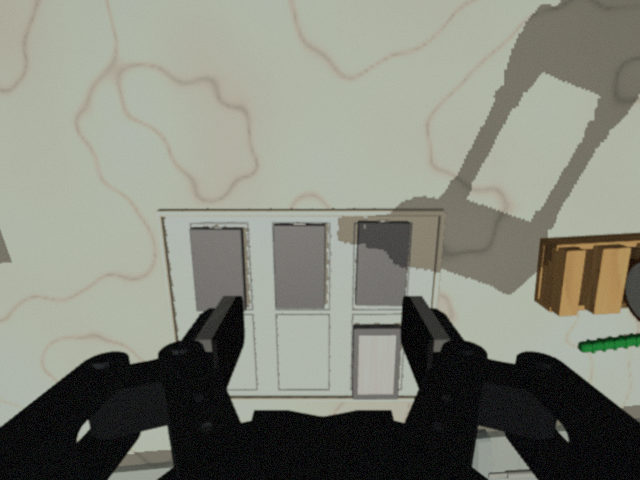

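```bash
python3 - <<'E'
from h import *
p=get_image("wrist"); g=cv2.GaussianBlur(p["frame"].max(2),(5,1),0).astype(int)
for c in (370,376,390,350,404): print(c,' '.join(map(str,g[205:235,c])),'|',' '.join(map(str,g[300:332,c])),'|',' '.join(map(str,g[384:408,c])))
for c in (290,240): print(c,' '.join(map(str,g[215:235,c])),'|',' '.join(map(str,g[300:325,c])),'|',' '.join(map(str,g[384:408,c])))
print(' '.join(map(str,g[375,340:410])))
E
```

```text
370 184 185 181 162 108 98 143 176 185 182 168 139 131 135 137 122 87 47 54 71 74 75 73 74 74 74 75 74 75 76 | 116 116 116 116 114 119 150 179 182 166 145 160 179 173 152 152 173 182 183 183 183 185 184 181 158 95 36 34 48 75 102 115 | 177 177 175 177 177 175 177 176 177 176 175 159 124 110 111 115 137 165 180 180 177 177 176 177
376 183 184 183 167 127 105 142 176 184 182 163 128 128 137 135 121 86 58 53 69 74 76 73 76 73 75 75 75 73 74 | 115 116 115 115 116 120 149 177 180 168 147 162 179 172 152 152 173 182 184 184 184 184 181 166 126 72 36 36 45 75 104 112 | 176 178 176 177 176 177 176 177 178 175 171 150 120 109 110 114 136 166 180 180 176 176 175 177
390 184 184 182 163 113 99 142 173 177 161 133 120 127 136 139 128 100 64 53 66 75 75 75 74 73 75 75 72 74 73 | 115 115 114 115 115 118 141 169 179 167 147 161 180 173 152 150 170 182 183 184 184 183 184 181 158 94 40 38 52 77 105 114 | 177 175 175 175 176 174 175 172 173 173 168 149 119 111 109 115 144 174 182 181 176 177 177 176
350 184 184 182 160 105 97 144 177 184 184 177 166 146 140 140 137 136 137 136 135 137 136 134 136 136
[... 654 characters left out ...]
 115 117 126 131 138 160 179 173 153 154 173 183 184 183 183 183 183 183 182 | 183 183 182 183 181 175 153 151 171 181 184 182 162 106 94 138 170 182 184 183 183 183 183 183
240 180 172 170 182 184 185 182 170 152 162 179 167 123 74 60 66 69 75 73 72 | 15 9 14 11 14 14 13 12 15 14 11 17 18 13 15 13 9 9 18 10 10 13 17 9 13 | 182 183 183 183 183 172 150 150 171 181 183 183 163 110 98 138 171 181 184 183 182 182 182 183
182 182 183 183 183 183 183 181 173 154 128 108 103 109 114 121 134 153 168 174 176 176 178 179 179 178 178 178 177 177 177 177 177 176 176 176 177 177 177 176 176 177 177 178 178 178 178 178 177 176 176 174 165 148 129 118 116 124 140 153 154 152 158 171 179 182 182 183 184 184
```

```bash
python3 - <<'E'
from h import *
p=get_image("wrist")
def L(c,r,z):
    d=on(p,(c,r),z)[:2]-T; cc,s=np.cos(TY),np.sin(TY); return np.round(1000*np.array([cc*d[0]+s*d[1],-s*d[0]+cc*d[1]]),1)
for n,a in dict(sep_near=(376,310,.008),sep_far=(376,314.5,.008),p3near_bot=(376,324.5,.008),p3near_top=(376,329.5,.020),p3far=(376,400.5,.020),p3l=(351,375,.020),p3r=(396,375,.02),rimfar=(290,398,.014),p0near=(376,221,.020),p0far=(376,305.5,.020),rimnear=(376,209.5,.014),p1far=(290,310.5,.02),p1near=(290,224,.02)).items(): print(n,L(*a))
q=get_image("scene"); save({"frame":cv2.resize(q["frame"][240:400,160:360],(800,640))[:600]},"c12")
E
```

```text
sep_near [-2.2 81.2]
sep_far [ 3.1 81.4]
p3near_bot [15.2 81.8]
p3near_top [14.8 80.1]
p3far [103.6  83.5]
p3l [70.5 54.6]
p3r [ 70.5 104.4]
rimfar [104.8 -14.3]
p0near [-103.1   75.6]
p0far [-13.   79.1]
rimnear [-113.5   76. ]
p1far [ -7.3 -11.2]
p1near [-100.1   -9. ]
```

View pics/c12.png

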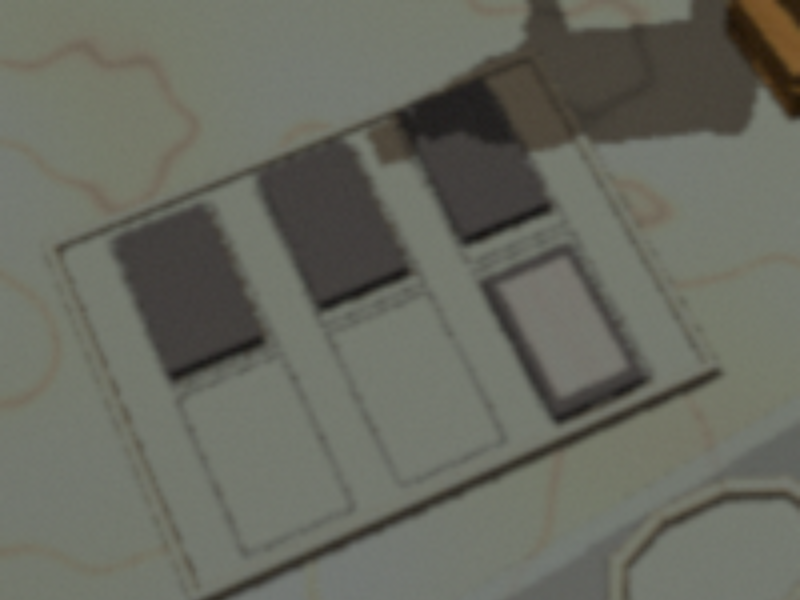

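The view shows all four palettes flat. The far one is about 8 mm too far and place0's is about 7 mm too near. I'll re-grip each and slide it in, starting with the far one.

```bash
python3 - <<'E'
from h import *
to(np.r_[tl((.059,.080)),.03],83.6)
E
```

```text
delta [-167.    56.9  219.7] turn 0.0 cur yaw 83.6 j6 -109 turn lim tilt [-0.002  0.001 -1.   ]
```

Request:
apply_moves --deltas '[68, -42, 14, 30, 0, 68, -84, 28, 60, 0, 68, -125, 42, 90, 0, 68, -167, 57, 120, 0, 68, -167, 57, 150, 0, 68, -167, 57, 180, 0, 68, -167, 57, 190, 0, 68, -167, 57, 190, 0]'

```text
clock: 38.02
position: [0.6631, -0.1203, 0.0536]
ee_rot: [-0.006, 0.055, 0.998, 0.002]
contact_force: [-1.2, -0.4, 0.5]
width: 0.0682
gripper_force: 0.0
```

```bash
python3 - <<'E'
from h import *
to(np.r_[tl((.059,.080)),.03],83.6)
E
```

```text
delta [-3.4 -1.  23.5] turn 0.1 cur yaw 83.7 j6 -100 turn lim tilt [-0.012  0.004 -1.   ]
```

Request:
apply_moves --deltas '[68, 0, 0, 12, 0, 68, 0, 0, 22, 0, 68, 0, 0, 24, 0, 68, 0, 0, 24, 0, 45, 0, 0, 24, 0, 45, 0, 0, 24, 0, 45, 0, 0, 24, 0, 45, 0, 0, 24, 0]' --squeeze 20

```text
clock: 38.68
position: [0.6663, -0.1226, 0.0381]
ee_rot: [0.001, 0.056, 0.998, -0.0]
contact_force: [0.2, -0.5, 0.4]
width: 0.0454
gripper_force: 0.0
```

Request:
apply_moves --deltas '[68, 0, 0, 0, 0, 68, 0, 0, 0, 0, 68, 0, 0, 0, 0, 68, 0, 0, 5, 0, 68, 0, 0, 10, 0, 68, 0, 0, 10, 0, 45, 0, 0, 10, 0, 45, 0, 0, 10, 0, 45, 0, 0, 10, 0, 45, 0, 0, 10, 0, 45, 0, 0, 10, 0]' --squeeze 20

```text
clock: 39.6
position: [0.6659, -0.1224, 0.0271]
ee_rot: [-0.0, 0.056, 0.998, 0.0]
contact_force: [-0.0, -0.7, 0.2]
width: 0.0513
gripper_force: 21.8
```

Request:
apply_moves --deltas '[45, 3, 2, 0, 0, 45, 6, 4, 0, 0, 45, 8, 4.5, 0, 0, 45, 8, 4.5, 0, 0, 45, 8, 4.5, 0, 0, 62, 8, 4.5, 0, 0, 62, 8, 4.5, 0, 0, 62, 8, 4.5, 0, 0, 62, 8, 4.5, -20, 0, 62, 8, 4.5, -50, 0, 62, 8, 4.5, -50, 0, 62, 8, 4.5, -50, 0]'

```text
clock: 40.6
position: [0.6601, -0.1176, 0.0794]
ee_rot: [0.002, 0.056, 0.998, -0.001]
contact_force: [-0.9, -0.5, -0.4]
width: 0.0622
gripper_force: 0.0
```

```bash
python3 - <<'E'
from h import *
to(np.r_[tl((-.058,.084)),.027],83.6)
E
```

```text
delta [110.8   0.7  51.9] turn -0.0 cur yaw 83.6 j6 -100 turn lim tilt [ 0.005 -0.001 -1.   ]
```

Request:
apply_moves --deltas '[64, 36, 0.7, 0, 0, 64, 72, 0.7, 0, 0, 64, 111, 0.7, 0, 0, 64, 111, 0.7, 0, 0, 64, 111, 0.7, 25, 0, 64, 111, 0.7, 45, 0, 64, 111, 0.7, 51, 0, 64, 111, 0.7, 51, 0, 64, 111, 0.7, 51, 0]'

```text
clock: 41.35
position: [0.5483, -0.1039, 0.0258]
ee_rot: [-0.001, 0.056, 0.998, 0.0]
contact_force: [-0.0, 0.0, 0.7]
width: 0.0644
gripper_force: 0.0
```

Request:
apply_moves --deltas '[45, 0, 0, 0, 0, 45, 0, 0, 0, 0, 45, 0, 0, 0, 0, 45, 0, 0, 0, 0, 45, 0, 0, 0, 0, 45, 0, 0, 0, 0]' --squeeze 20

```text
clock: 41.85
position: [0.5489, -0.1041, 0.0269]
ee_rot: [0.001, 0.056, 0.998, -0.0]
contact_force: [-0.6, 0.0, 3.9]
width: 0.0515
gripper_force: 21.6
```

Gripped. Slide it 6 mm away from the robot, release, and back off to look.

Request:
apply_moves --deltas '[45, -3, -0.5, 0, 0, 45, -6, -0.5, 0, 0, 45, -6.5, -0.5, 0, 0, 45, -6.5, -0.5, 0, 0, 62, -6.5, -0.5, 0, 0, 62, -6.5, -0.5, 0, 0, 62, -6.5, -0.5, 0, 0, 62, -6.5, -0.5, -30, 0, 62, -6.5, -0.5, -70, 0, 62, -6.5, -0.5, -110, 0, 62, -6.5, -0.5, -150, 0, 62, -6.5, -0.5, -190, 0]'

```text
clock: 42.85
position: [0.5543, -0.105, 0.2177]
ee_rot: [-0.0, 0.056, 0.998, 0.0]
contact_force: [1.3, -0.5, 0.1]
width: 0.062
gripper_force: 0.0
```

Request:
apply_moves --deltas '[62, 60, -80, -40, 0, 62, 60, -80, -40, 0, 62, 60, -80, -40, 0, 62, 60, -80, -40, 0, 62, 60, -80, -40, 0, 62, 60, -80, -40, 0, 62, 60, -80, -40, 0]'

```text
clock: 43.43
position: [0.4864, -0.1772, 0.2552]
ee_rot: [-0.001, 0.056, 0.998, 0.001]
contact_force: [0.6, 0.3, -0.2]
width: 0.0621
gripper_force: 0.0
```

```bash
python3 - <<'E'
from h import *
p=get_image("wrist"); print(tray_fit(p)); a=p["frame"][150:480,100:500]; save({"frame":cv2.resize(a,(720,594))},"c13")
for n in ["wrist","top","scene"]:
    q=get_image(n); print(n)
    for d in place_of("palette0",q):
        w=on(q,d["point"],.014)[:2]; k=int(np.argmin([np.linalg.norm(tl(l)-w) for l in PL])); print(k,round(d["score"],2),np.round(1000*(w-tl(PL[k])),1))
E
```

```text
(array([ 0.59903664, -0.19557826]), np.float64(-5.665016972599761), np.float64(0.000279824938166473), 2)
wrist
1 0.96 [-1.6 -2.6]
2 0.94 [-1.4 -2.3]
0 0.75 [-1.2  3.3]
3 0.58 [-0.6  0.9]
top
1 0.93 [-7.3  1.4]
3 0.86 [-10.3  -1.7]
0 0.71 [-3.7 -2.2]
2 0.49 [-0.7 -3.6]
scene
3 0.61 [-6.1  8.2]
0 0.58 [2.3 2.5]
1 0.55 [3.5 1.7]
```

View pics/c13.png

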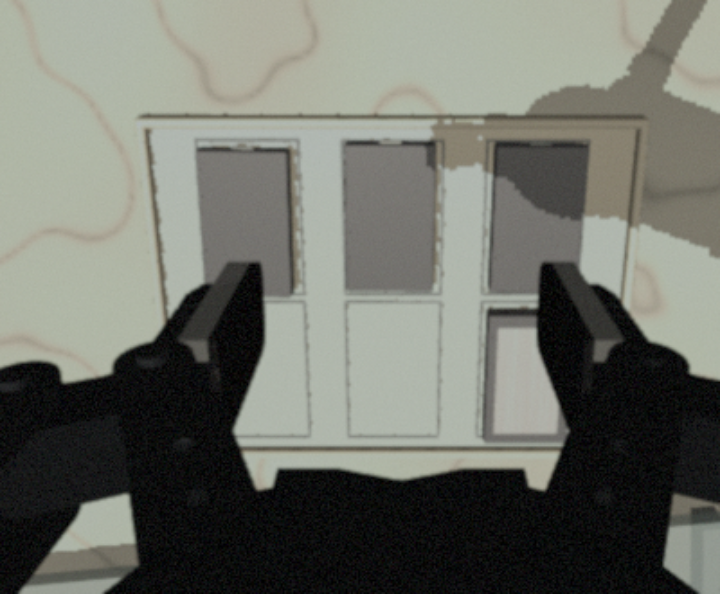

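All four palettes are inside their outlines with small, even margins; the far one (cropped columns 485–560, rows 310–440) is fixed too. Handing in.

```bash
python3 -c "
from rig import *
print(sign_off())"
```

```text
the job is handed in; nothing more can be done
None
```

I laid all four palettes flat on the tray, filling the three nearer places plus the left place of the farther row; the last wrist-camera check put each within about 4 mm of its centre. I didn't touch the mirror, pill box or toothbrush, and handed in at about 43 s; the verdict wasn't shown.

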